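# Fit the keyed filling nozzle to its mark and clamp it

## Robot

A 6-joint arm with a two-finger parallel gripper is mounted at the origin on the work surface. World frame = base frame: x ahead of the robot, y to its left, z up, the work surface at z = 0. Lengths are in m, angles in rad, forces in N, time in s.
With the tool pointing down it reaches from about 0.35 to 0.8 m from the base axis. Payload 7.3 kg.
Tool frame: the origin (TCP) lies between the finger pads; the fingertips stand 25 mm ahead of it and the grasp point (between the pads) lies 6 mm ahead of it (r.tip_extent is the distance from the TCP to the fingertips, in m); z points along the fingers, y is the direction in which the jaws open and shut (so a half turn about z gives the same grasp; the last joint's range is limited). The gripper opens to 85 mm and grips with 20 to 120 N. Pads are 22 mm wide; open, the fingers measure 114 mm over their backs; the gripper's body (76 mm by 85 mm) begins 54 mm behind the grasp point. The pads swing forward as they close: fully open they stand 13 mm farther back than shut.
Start: joints at [-1.378, 0.342, 1.524, -0, 1.275, -0.146], TCP at [0.175, -0.495, 0.256] pointing down, gripper open.
Joint ranges: [-2.53, 2.53], [-0.77, 2.02], [0.04, 2.7], [-1, 4.14], [0.28, 2.66], [-3.11, 3.11]. Speed limits (rad/s): [2.57, 2.57, 3.14, 3.14, 3.14, 3.14].

## Interface

Orientations are given as a unit quaternion [x, y, z, w].
In Python, from workcell import r, command_gripper, optics gives the robot as it stands. The module is installed in compiled form; this text tells all that it offers. Calls block until the motion is done:
- r.reach(position, orientation): joint-space move of the TCP to a pose.
- r.move_straight(position, orientation=None, speed=0.15, max_force=None): straight line of the TCP; orientation=None keeps the orientation; speed is the mean speed in m/s. With max_force (N) it stops when the force on the tool has changed by that much, and returns True; else False.
- r.movej(angles): joint-space move.
- command_gripper(opening, force=None): finger opening in m; force is the grip in N (None keeps the last); returns when the fingers have stopped.
- r.hold(seconds).
- r.solve_ik(position, orientation): joint angles nearest the present ones, or None.
- r.read_state(): the state.
- optics.get_image(name): name is "scene" or "side" or "wrist"; returns (picture, depth): 420x560x3 uint8, red, green, blue; 420x560 float32, m along the optical axis (not along the pixel's ray), 0 where there is no reading.
- optics.camera_model(name): a dict with "K" (3x3 intrinsics, pixels), "R" (3x3) and "t" (3): a world point X has camera coordinates R X + t; the wrist camera has in their place "tool_from_camera" (4x4, takes a point from camera to tool coordinates, whose origin is the TCP and whose axes are the flange's). Camera axes: x right, y down, z forward; pixel columns grow to the right and rows downward; lengths in m; the calibration is good to about 2 mm. A picture is of the moment at which its call begins: read the wrist's pose just before it. camera_model takes no time and is no camera call.
A pose or a line that the arm cannot do raises r.PlanningError and nothing moves.
- r.finish_job(): hands the job in, once; it reports no verdict.
The state is a dict: "time_s": time; "joint_positions": joint angles; "dq": joint speeds; "tau": joint torques, N m; "eef_pos": TCP position; "eef_rot": TCP orientation; "contact_force": force on the tool from outside, world axes, zero at the start; "torque": the same for the moment, N m; "grip_width": finger opening in m.
Only numpy, scipy, OpenCV 4.12 (cv2) and the standard library are available. Lean on these libraries where they do the work, as an engineer would, in place of code of your own. Each camera call takes 0.05 s, during which the arm holds its last target.

## Task

Take the square-headed filling nozzle with the side lug out of its rack and fit it upright in the ring of the filler seat, its lug facing the black mark: turn it gently until the lug finds the slot in the ring and the foot goes fully home, never dropping or forcing it in. The rack's pins and the seat's yoke leave the fingers room on different sides of the head, so stand the nozzle down on the open bench and take it again the other way round. Then turn the clamp knob clockwise to its stop so that its arm lies over the nozzle's foot, and leave everything else where it stands.

Things in the scene. Friction and masses are not known exactly. Their poses are not given: they have to be found in the camera images.
- nozzle: steel nozzle, 0.2 to 0.42 kg; origin at the centre of its underside, z up its axis. Round foot 44 mm across, z 0 to 14 mm, lower edge bevelled 2.5 mm; stem 20 mm across, z 14 to 36; square head 30 x 30 mm, z 36 to 66, sides along its x and y. One lug on the foot, along +x, 10 mm wide, z 6 to 14. It stands steadily on a flat surface. At the start it stands in the rack, lug along the rack's +y.
- lug_tip (a point): outer end of the nozzle's lug, 34 mm from the axis, 10 mm above the underside
- cone: another steel part in the rack, to be left alone: same foot and height, no lug, round tapered head 34 mm across. Origin at the centre of its underside. It has one of the rack's two places, the nozzle the other
- rack: fixed aluminium plate 260 (x) x 100 (y) x 6 mm, origin on the bench under its centre; a part stands on it at x = +50 mm and at x = -50 mm, y = 0. Round each place four steel pins 8 mm thick stand at 13 mm in x and 27 mm in y to either side, 78 mm above the bench. The lug lifts out between two pins. Fingers fit beside the head only when they close along the rack's x
- seat: fixed grey plate, x -115 to +70 mm, 110 mm wide, 8 mm thick; origin on the bench under the ring's centre. The ring's slot and mark lie towards its +x, to within 18 degrees. Aluminium yoke blocks stand on the +y and -y sides of the ring, 46 mm apart, 26 mm wide in x, up to 84 mm above the bench: fingers fit beside the head only when they close roughly along the seat's x
- seat_axis (a point): centre of the dark ring's bore, on the plate, 8 mm above the bench; axes as the seat's, z up. Ring: bore 47 mm, outside 82 mm, top 14 mm above this point, one slot 13 mm wide with a black line (the mark) outside it. Slot and mark sit together up to 18 degrees to either side of +x, not reported. Lug on solid ring: nozzle stops 8 mm high; in the slot: its underside rests on the plate
- clamp (a joint): clamp knob, vertical axis, 75 mm behind (seat -x) the ring's centre. 0 fully open, grows clockwise from above, 1.5 rad is the stop, arm pointing to the ring's centre. The arm (63 mm from axis to tip, 12 mm wide) sweeps 24 to 30 mm above the bench and hits the foot unless the nozzle is home
- clamp_grip (a point): on the knob's axis, 57 mm above the bench. The knob is a black upright bar 40 mm long (this point's x, also the arm's direction), 12 mm thick (y), 36 to 66 mm above the bench; grip its y faces
- minibottle: small green bottle, 58 mm across, 190 mm high, standing beyond the work; leave alone. Origin at the centre of its underside
- jar: lidded jar, 70 mm across, 90 mm high; leave alone. Origin at the centre of its underside
- bowl: steel bowl, 110 mm across, 50 mm high; leave alone. Origin at the centre of its underside
There are look-alikes about, which are no part of the job. Leave any red look-alike of the seat alone.

How it is judged:
On the way:
1. the nozzle is fully home in the ring with its lug in the slot at the mark, the clamp still open (z of nozzle in the frame of seat_axis below 0.003 m and horizontal distance between nozzle and seat_axis below 0.004 m and x of lug_tip in the frame of seat_axis above 0.028 m and value of joint clamp below 0.8 rad), for 0.2 s.
At the end, for the whole second after the job is handed in: Nozzle at rest, upright within 0.06 rad, axis within 4 mm of the ring's, underside within 3 mm of the seat plate, lug in the slot on the mark's side; clamp at 1.35 rad or more, arm over the foot (nozzle home before the clamp passed 0.8 rad); everything else left in place (z of nozzle in the frame of seat_axis below 0.003 m and horizontal distance between nozzle and seat_axis below 0.004 m and x of lug_tip in the frame of seat_axis above 0.028 m and angle between nozzle's own z axis and vertical below 0.06 rad and value of joint clamp above 1.35 rad and linear speed of nozzle below 0.02 m/s); the robot touches nothing.
It fails at once if the nozzle is dropped into the seat (faster than 0.35 m/s within 30 mm of the ring's axis and below 40 mm over the seat plate) (horizontal distance between nozzle and seat_axis below 0.03 m and z of nozzle in the frame of seat_axis below 0.04 m and linear speed of nozzle above 0.35 m/s).
It fails at once if the nozzle is forced against the seat with more than 50 N (contact force between nozzle and seat above 50 N).
It fails at once if the second part in the rack is moved more than 20 mm (distance of cone from where it was at the start of the episode above 0.02 m).
It fails at once if the bottle, jar or bowl is moved more than 30 mm (distance of any of minibottle, jar, bowl from where it was at the start of the episode above 0.03 m).
It also fails if it takes over 72 s, if anything falls off the work surface, if the arm or the gripper's body presses on something with over 40 N, if the wrist force passes 120 N, or if a joint passes its speed limit or range.

## Working session

There is one attempt and no reset: what is moved stays moved. The work goes in short steps, each a Python script; the robot and the scene stay as the last script left them, time stands still between calls to the robot, and variables do not carry over. Pictures are saved under pics/ and viewed, and the job is handed in when it is done.

```bash
mkdir -p pics; ls
python3 - <<'E'
from workcell import r, command_gripper, optics
import cv2
for n in ("scene","side","wrist"):
    im,d=optics.get_image(n)
    cv2.imwrite(f"pics/a_{n}.png",im[:,:,::-1])
    m=optics.camera_model(n); print(n,{k:v.round(3).tolist() if hasattr(v,'round') else v for k,v in m.items()})
s=r.read_state(); print(s)
E
```

```text
pics
scene {'K': [[480.493, 0.0, 281.061], [0.0, 480.493, 210.069], [0.0, 0.0, 1.0]], 'R': [[-0.62, 0.784, 0.013], [0.621, 0.501, -0.602], [-0.479, -0.365, -0.798]], 't': [0.373, -0.37, 1.939]}
side {'K': [[383.087, 0.0, 278.674], [0.0, 383.087, 210.182], [0.0, 0.0, 1.0]], 'R': [[0.986, -0.167, 0.009], [-0.112, -0.7, -0.706], [0.124, 0.695, -0.709]], 't': [-0.622, 0.119, 0.98]}
wrist {'K': [[324.932, 0.0, 277.061], [0.0, 324.932, 207.001], [0.0, 0.0, 1.0]], 'tool_from_camera': [[0.0, -0.958, -0.288, 0.073], [1.0, 0.0, 0.001, -0.001], [-0.0, -0.288, 0.958, -0.117], [0.0, 0.0, 0.0, 1.0]]}
{'time_s': 0.15, 'joint_positions': array([-1.37798058e+00,  3.42579530e-01,  1.52481023e+00,  1.94432161e-05,
        1.27539053e+00, -1.45971174e-01]), 'dq': array([-0.001594  , -0.00265251, -0.00457199,  0.00071918,  0.00159673,
        0.00042142]), 'tau': array([-9.32775333e-05, -4.33907247e+01, -2.46148556e+01, -1.03782511e-04,
        5.71937853e-03, -6.91921059e-06]), 'eef_pos': array([ 0.17446768, -0.49487312,  0.25577243]), 'eef_rot': array([ 9.85687506e-01,  1.68581697e-01, -4.61108337e-06, -5.93875233e-04]), 'contact_force': array([ 0.38907955, -0.02193639,  0.36243948]), 'torque': array([-0.00338924,  0.03546433, -0.01983061]), 'grip_width': 0.08540986555723556}
```

View pics/a_scene.png

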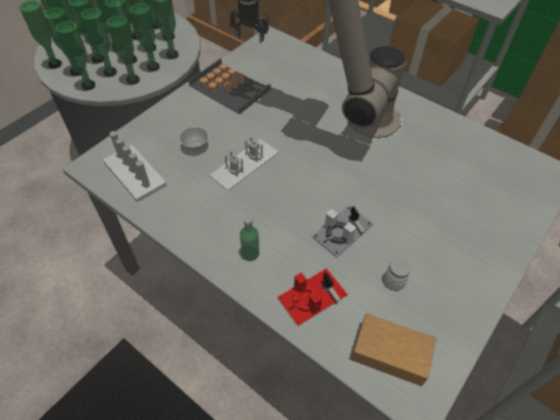

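View pics/a_side.png

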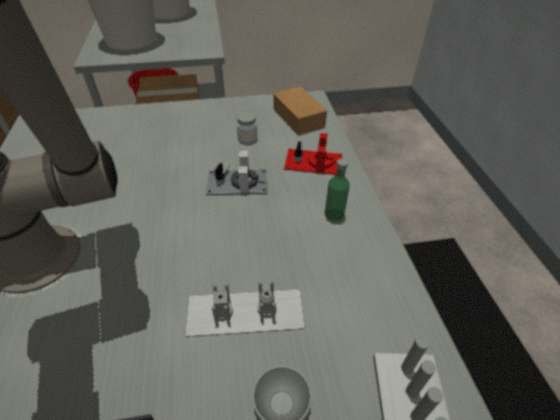

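View pics/a_wrist.png

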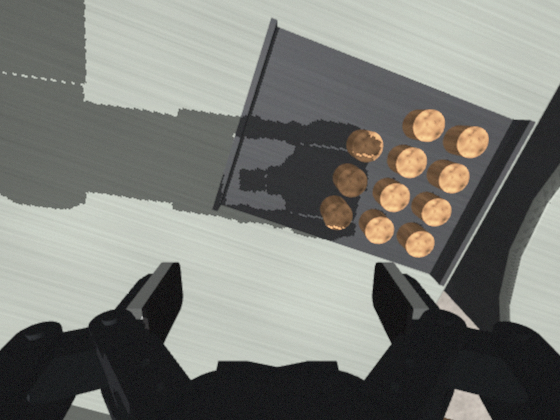

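The scene view shows the rack at about (245,163), the grey seat at (343,230) with its knob at (353,212), and the red look-alike at (312,297). I'll work out rough positions from these.

```bash
cat > h.py <<'E'
from workcell import r, command_gripper, optics
import numpy as np, cv2
from scipy.spatial.transform import Rotation as R
def cloud(n,st=None):
    st=r.read_state() if st is None else st
    im,d=optics.get_image(n); m=optics.camera_model(n); K=m["K"]
    v,u=np.mgrid[:420,:560]
    P=np.stack([(u-K[0,2])/K[0,0]*d,(v-K[1,2])/K[1,1]*d,d],-1)
    if n=="wrist":
        T=np.array(m["tool_from_camera"]); P=P@T[:3,:3].T+T[:3,3]
        P=R.from_quat(st["eef_rot"]).apply(P.reshape(-1,3)).reshape(P.shape)+st["eef_pos"]
    else: P=(P-np.array(m["t"]))@np.array(m["R"])
    P[d<=0]=np.nan
    return im,d,P
def down(yaw): # tool z down; tool x axis at world angle yaw ; tool y = yaw-90
    c,s=np.cos(yaw),np.sin(yaw)
    return R.from_matrix(np.array([[c,s,0],[s,-c,0],[0,0,-1]])).as_quat()
def proj(n,X,st=None):
    m=optics.camera_model(n);X=np.atleast_2d(X)
    if n=="wrist":
        T=np.linalg.inv(np.array(m["tool_from_camera"]))
        X=R.from_quat(st["eef_rot"]).inv().apply(X-st["eef_pos"])
        C=X@T[:3,:3].T+T[:3,3]
    else: C=X@np.array(m["R"]).T+np.array(m["t"])
    q=C@np.array(m["K"]).T
    return q[:,:2]/q[:,2:]
E
python3 - <<'E'
from h import *
im,d,P=cloud("scene"); np.save("P_scene.npy",P); 
im2,d2,P2=cloud("side")
for nm,(u,v) in dict(rackR=(245,163),seat=(343,230),knob=(353,212),jar=(399,270),bottle=(250,240),bowl=(194,140),red=(312,297)).items():
    print(nm,P[v,u].round(3))
for nm,(u,v) in dict(rack=(245,315),n1=(221,300),n2=(267,297),seat=(240,182),knob=(220,172)).items():
    print("side",nm,P2[v,u].round(3))
# 3x enlargements
cv2.imwrite("pics/b1.png",cv2.resize(im[130:270,190:390,::-1],None,fx=4,fy=4,interpolation=cv2.INTER_CUBIC))
cv2.imwrite("pics/b2.png",cv2.resize(im2[130:350,170:350,::-1],None,fx=2.7,fy=2.7,interpolation=cv2.INTER_CUBIC))
E
```

```text
rackR [ 0.51  -0.244 -0.002]
seat [0.538 0.212 0.007]
knob [0.487 0.211 0.052]
jar [0.608 0.445 0.089]
bottle [0.815 0.048 0.117]
bowl [ 0.548 -0.469  0.006]
red [0.836 0.295 0.084]
side rack [ 0.511 -0.254  0.005]
side n1 [ 0.464 -0.247  0.069]
side n2 [ 0.562 -0.256  0.069]
side seat [0.542 0.156 0.045]
side knob [0.487 0.211 0.046]
```

View pics/b1.png

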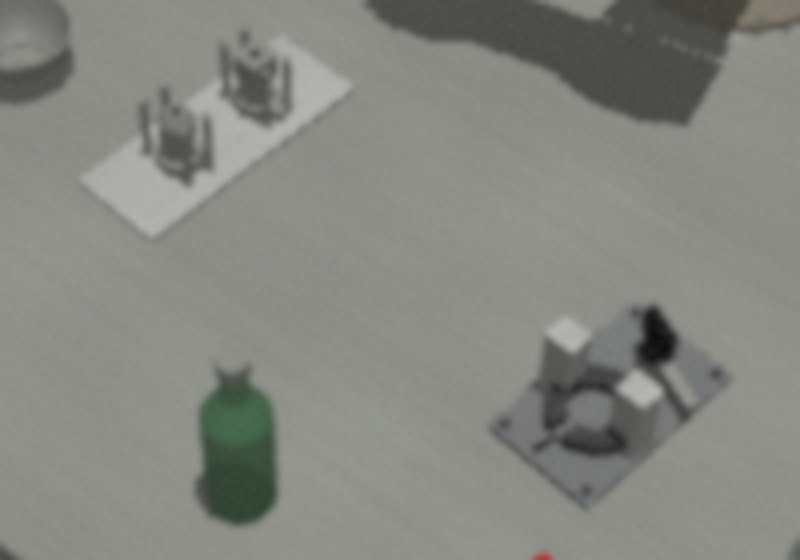

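View pics/b2.png

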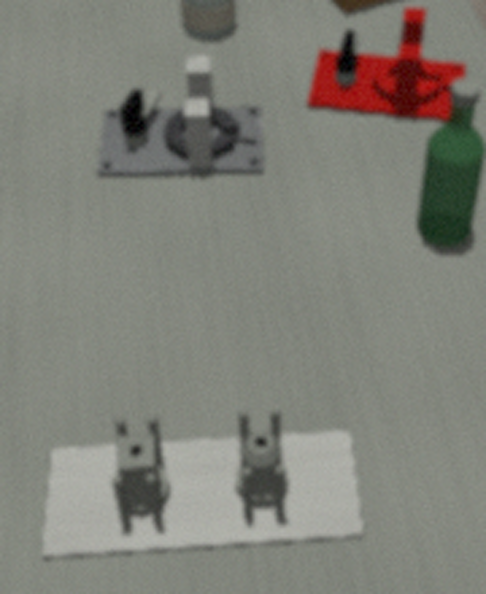

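Run:
```python
from h import *
for yaw in (np.pi/2,-np.pi/2,0):
    q=r.solve_ik([0.49,-0.25,0.30],down(yaw)); print(yaw,q)
    q=r.solve_ik([0.54,0.21,0.30],down(yaw)); print(yaw,q)
r.reach([0.47,-0.25,0.27],down(np.pi/2))
st=r.read_state(); im,d,P=cloud("wrist",st)
cv2.imwrite("pics/c_wrist.png",im[:,:,::-1]); np.savez("c.npz",im=im,d=d,P=P); print(st["time_s"],st["eef_pos"])
```

```text
1.5707963267948966 [-6.11114073e-01  3.59262442e-01  1.37670762e+00 -4.44089210e-16
  1.40562259e+00 -6.11114073e-01]
1.5707963267948966 [ 2.38644744e-01  4.15922457e-01  1.29062017e+00 -4.44089210e-16
  1.43505002e+00  2.38644744e-01]
-1.5707963267948966 [-6.11114073e-01  3.59262442e-01  1.37670762e+00 -4.44089210e-16
  1.40562259e+00  2.53047858e+00]
-1.5707963267948966 [ 2.38644744e-01  4.15922457e-01  1.29062017e+00 -4.44089210e-16
  1.43505002e+00 -2.90294791e+00]
0 [-6.11114073e-01  3.59262442e-01  1.37670762e+00 -4.44089210e-16
  1.40562259e+00  9.59682254e-01]
0 [ 2.38644744e-01  4.15922457e-01  1.29062017e+00 -4.44089210e-16
  1.43505002e+00  1.80944107e+00]
1.6833 [ 0.46952948 -0.25083685  0.26993044]
```

View pics/c_wrist.png

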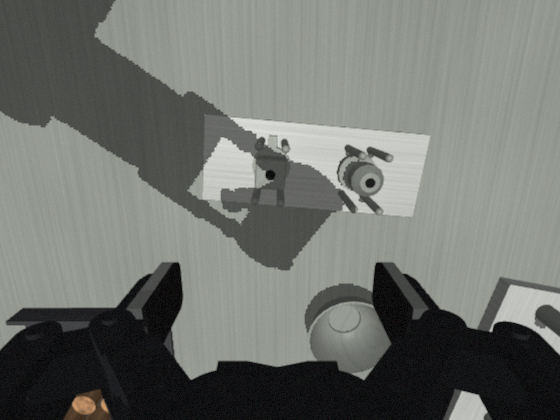

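The nozzle is at (270,170), with its lug at (273,140) pointing towards world +y. The cone is at (367,180).

Run:
```python
from h import *
z=np.load("c.npz");P=z["P"];im=z["im"]
for p in [(150,230),(320,190),(400,150),(215,150),(270,165),(270,185),(367,180),(262,148),(273,140)]: print(p,P[p[1],p[0]].round(4))
Z=P[...,2]
reg=np.zeros(Z.shape,bool);reg[100:225,190:440]=1
def rect(m,nm):
    q=P[m][:,:2]; rc=cv2.minAreaRect((q*1000).astype(np.float32)); print(nm,m.sum(),rc, np.median(Z[m]),q.mean(0))
m=reg&(Z>0.0655)&(Z<0.0745); m[:, :250]=0; m[:,300:]=0
m2=cv2.morphologyEx(m.astype(np.uint8),cv2.MORPH_OPEN,np.ones((7,7)))>0
rect(m2,"head")
w=reg&(Z>0.003)&(Z<0.0085); w=cv2.morphologyEx(w.astype(np.uint8),cv2.MORPH_OPEN,np.ones((5,5)))>0
rect(w,"plate")
o=im.copy(); o[m2]=[255,0,0]; o[w]=o[w]//2+[0,100,0]
cv2.imwrite("pics/c2.png",cv2.resize(o[90:240,180:450,::-1],None,fx=2.9,fy=2.9))
```

```text
(150, 230) [ 0.3079 -0.3231  0.0014]
(320, 190) [ 0.521  -0.2703  0.0052]
(400, 150) [ 0.6123 -0.2224  0.0056]
(215, 150) [ 0.397  -0.2221  0.0063]
(270, 165) [ 0.4624 -0.2289  0.0717]
(270, 185) [ 0.4622 -0.2489  0.0716]
(367, 180) [ 0.558  -0.2438  0.0724]
(262, 148) [ 0.455  -0.2121  0.0754]
(273, 140) [ 0.4647 -0.2095  0.0204]
head 900 ((462.8396301269531, -238.72509765625), (30.416751861572266, 28.96599769592285), 88.49915313720703) 0.07180493314072336 [ 0.46267661 -0.23792213]
plate 14031 ((512.093994140625, -243.82896423339844), (100.37178802490234, 260.0295104980469), 84.83610534667969) 0.005849621408216654 [ 0.50831942 -0.23919051]
```

View pics/c2.png

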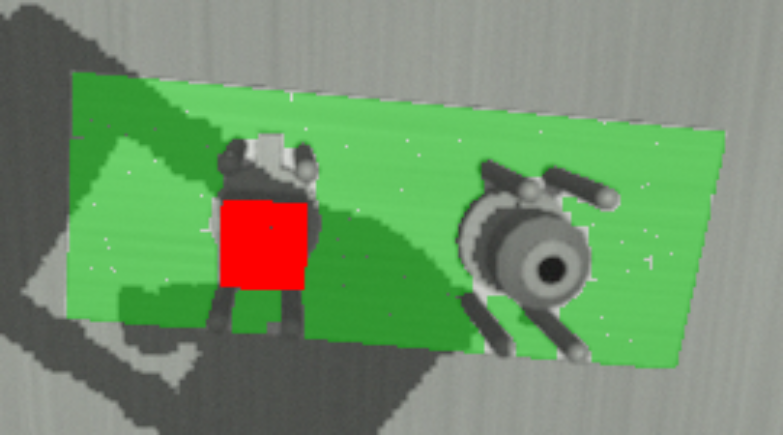

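Run:
```python
from h import *
q=down(np.deg2rad(85.8)); x,y=0.4625,-0.2390
r.reach([x,y,0.16],q)
r.move_straight([x,y,0.063],q,speed=0.12,max_force=12)
print(r.read_state()["eef_pos"])
command_gripper(0.02,force=60)
s=r.read_state(); print(s["grip_width"],s["contact_force"],s["time_s"])
print(r.move_straight([x,y,0.165],q,speed=0.12,max_force=25))
s=r.read_state(); print(s["grip_width"],s["contact_force"],s["eef_pos"],s["time_s"])
im,d,P=cloud("wrist",s);cv2.imwrite("pics/d.png",im[:,:,::-1])
```

```text
[ 0.46310298 -0.23944098  0.06391133]
0.029371953621520782 [-1.04293626  0.11114818  5.59519978] 3.7583
False
0.029214380411463133 [-1.11293446 -0.17212707 -3.71282942] [ 0.46200813 -0.23862306  0.16410303] 4.7583
```

View pics/d.png

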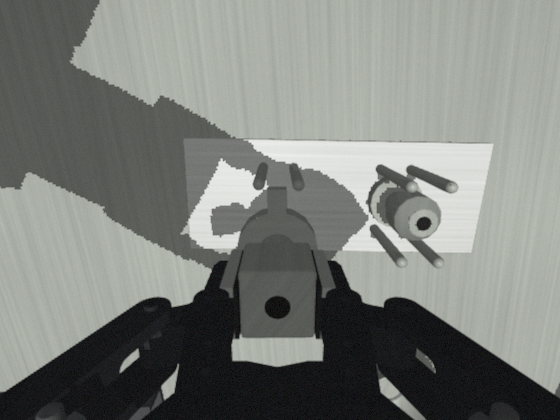

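The nozzle is held square in the jaws with its lug forward at (277,195), and the cone hasn't moved. Next I stand it down on the bench with the lug towards +x.

Run:
```python
from h import *
q=down(0.); x,y=0.50,-0.03
r.reach([x,y,0.15],q)
s=r.read_state(); print(s["eef_pos"],s["contact_force"])
r.move_straight([x,y,0.068],q,speed=0.12)
print(r.move_straight([x,y,0.054],q,speed=0.02,max_force=5))
s=r.read_state(); print(s["eef_pos"],s["contact_force"],s["time_s"])
command_gripper(0.06)
r.move_straight([x,y,0.15],q,speed=0.15)
r.reach([x,y-0.03,0.27],down(np.pi/2))
s=r.read_state(); im,d,P=cloud("wrist",s);cv2.imwrite("pics/e.png",im[:,:,::-1]); np.savez("e.npz",im=im,P=P)
print(s["time_s"],s["eef_pos"])
r.reach([0.54,0.17,0.30],down(np.pi/2))
s=r.read_state(); im,d,P=cloud("wrist",s);cv2.imwrite("pics/f.png",im[:,:,::-1]); np.savez("f.npz",im=im,P=P,d=d,pos=s["eef_pos"],rot=s["eef_rot"])
print(s["time_s"],s["eef_pos"])
```

```text
[ 0.50003731 -0.03027529  0.14990158] [-0.88673864  0.25740074 -3.97046091]
True
[ 0.50005583 -0.0299735   0.05741499] [-0.48907139  1.36505756  4.97802045] 7.8583
10.4833 [ 0.4998191  -0.0598967   0.26926907]
11.4667 [0.53994205 0.16904984 0.29963367]
```

View pics/e.png

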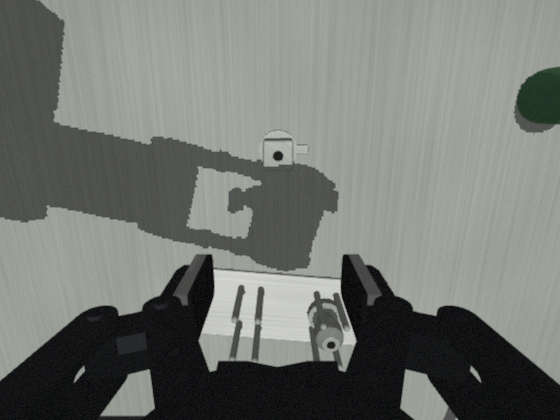

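View pics/f.png

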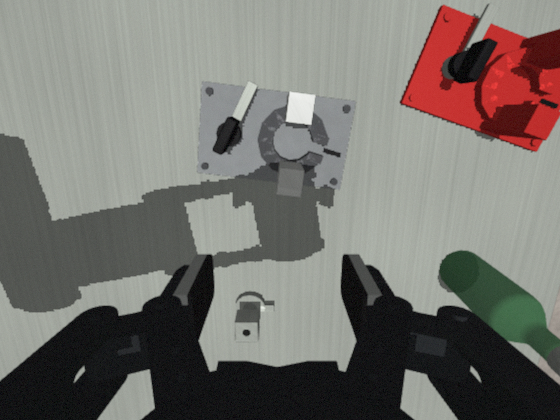

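The nozzle stands on the bench at (278,152) with its lug pointing +x. The seat's ring is at (295,140) with the mark at (332,153). The knob is at (228,135) and the open arm points to (248,95). Now I measure these.

Run:
```python
from h import *
z=np.load("f.npz");P=z["P"];im=z["im"];Z=P[...,2]
st=dict(eef_pos=z["pos"],eef_rot=z["rot"])
reg=np.zeros(Z.shape,bool);reg[75:205,190:365]=1
def rect(m,nm):
    q=P[m][:,:2]; rc=cv2.minAreaRect((q*1000).astype(np.float32)); print(nm,m.sum(),np.array(rc[0]),rc[1:],np.median(Z[m]));return rc
mop=lambda m,k:cv2.morphologyEx(m.astype(np.uint8),cv2.MORPH_OPEN,np.ones((k,k)))>0
w=mop(reg&(Z>0.0045)&(Z<0.012),3)
rc=rect(w,"plate")
# ring top: z ~.022
rg=mop(reg&(Z>0.018)&(Z<0.0245),2); rg[:,:256]=0; rg[:,330:]=0
yk=reg&(Z>0.08)&(Z<0.088); rect(mop(yk&(np.mgrid[:420,:560][0]<130),3),"yk+"); rect(mop(yk&(np.mgrid[:420,:560][0]>140),3),"yk-")
kb=reg&(Z>0.06)&(Z<0.07); kb[:,270:]=0; rect(mop(kb,3),"knob")
# mark: dark on plate
g=im.astype(int).sum(2)
mk=reg&(Z<0.02)&(g<110); mk[:,:322]=0; mk[170:]=0
n,l,s_,c=cv2.connectedComponentsWithStats(mk.astype(np.uint8)); print(s_[1:],c[1:])
rect(mk,"mark"); 
q=P[mk][:,:2]; print(q.mean(0), np.linalg.svd(q-q.mean(0))[2][0])
np.savez("m.npz",rg=rg)
q=P[rg][:,:2]; 
from scipy.optimize import least_squares
o=im.copy();o[w]=o[w]//2+[0,100,0];o[rg]=[255,255,0];o[mk]=[255,0,0]
cv2.imwrite("pics/f2.png",cv2.resize(o[70:210,180:370,::-1],None,fx=4,fy=4,interpolation=cv2.INTER_NEAREST))
cv2.imwrite("pics/f3.png",cv2.resize(im[70:210,180:370,::-1],None,fx=4,fy=4,interpolation=cv2.INTER_CUBIC))
```

```text
plate 9257 [535.51239014 208.85198975] ((110.315185546875, 185.26065063476562), 83.0981216430664) 0.007931755863384071
yk+ 810 [562.59332275 243.51377869] ((28.979978561401367, 26.07384490966797), 82.76612091064453) 0.08375558359448959
yk- 682 [553.49273682 169.10572815] ((29.26978874206543, 26.06097984313965), 83.01963806152344) 0.08388615962412017
knob 443 [483.60168457 215.39945984] ((39.98103332519531, 12.132284164428711), 62.29433822631836) 0.06572343989188442
[[325 150   1   1   1]
 [328 150   1   3   3]
 [331 151   2   1   2]
 [332 153   1   1   1]
 [334 152   1   2   2]
 [337 154   2   2   3]] [[325.         150.        ]
 [328.         151.        ]
 [331.5        151.        ]
 [332.         153.        ]
 [334.         152.5       ]
 [337.66666667 154.66666667]]
mark 12 [607.41479492 191.94000244] ((2.7067480087280273, 17.44664764404297), 72.211181640625) 0.009717852889585626
[0.60786746 0.19167447] [ 0.94048102 -0.33984622]
```

View pics/f2.png

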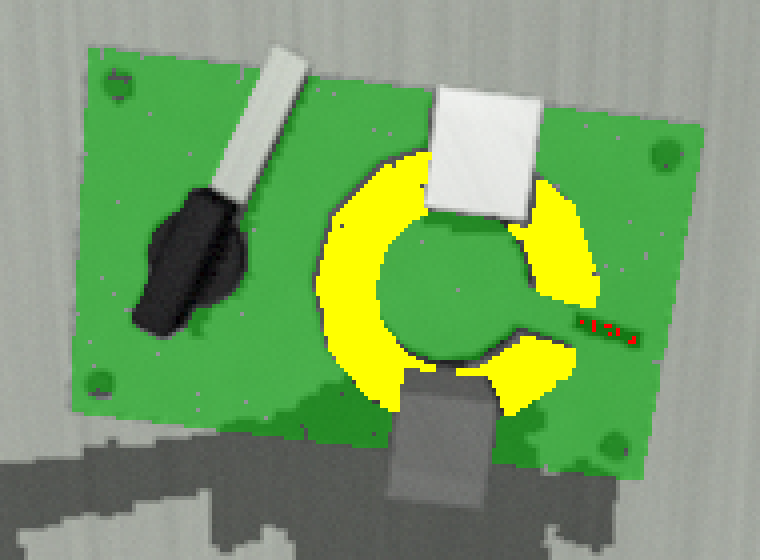

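View pics/f3.png

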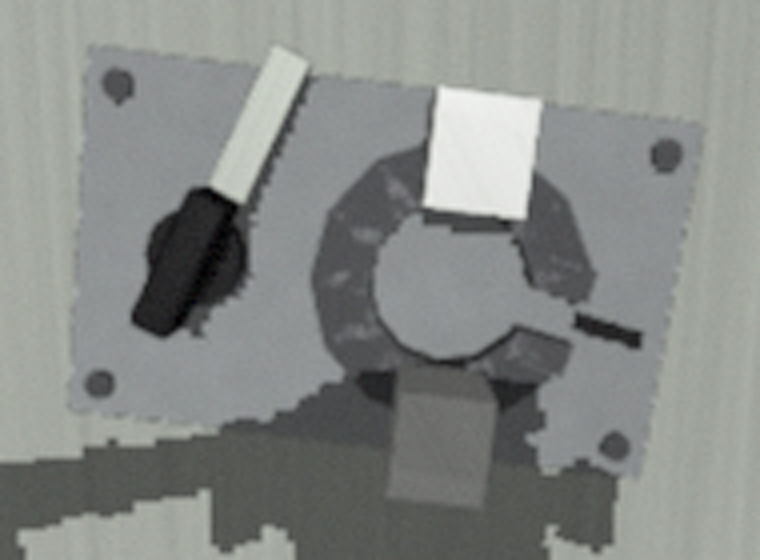

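Run:
```python
from h import *
z=np.load("f.npz");P=z["P"];im=z["im"];Z=P[...,2]
C=np.array([0.5580,0.2062])
g=im.astype(int).sum(2)
for th in (130,160,190,220):
    mk=np.zeros(Z.shape,bool); mk[145:160,322:344]=1; mk&=(g<th)&(Z<0.0125)
    q=P[mk][:,:2]; d=q-C; r_=np.hypot(*d.T); k=r_>0.042; d=d[k]
    print(th,k.sum(),np.rad2deg(np.arctan2(d[:,1],d[:,0]).mean()),d.mean(0))
# slot: plate-level pixels in annulus r 28..40
q=P[...,:2]-C; rr=np.hypot(q[...,0],q[...,1]); a=np.rad2deg(np.arctan2(q[...,1],q[...,0]))
for lo,hi in ((.026,.031),(.031,.036),(.036,.040)):
    m=(rr>lo)&(rr<hi)&(abs(a+7)<40)&(Z<0.0125); t=(rr>lo)&(rr<hi)&(abs(a+7)<40)&(Z>0.0185)&(Z<.026)
    print("slot low",a[m].min(),a[m].max(),np.median(a[m]),"ring gap",a[t][a[t]<-15].max() if (a[t]<-15).any() else None,a[t][a[t]>-15].min())
z=np.load("e.npz");P=z["P"];im=z["im"];Z=P[...,2]
reg=np.zeros(Z.shape,bool);reg[125:175,250:315]=1
mop=lambda m,k:cv2.morphologyEx(m.astype(np.uint8),cv2.MORPH_OPEN,np.ones((k,k)))>0
for nm,m in dict(head=mop(reg&(Z>.06)&(Z<.071),3),foot=reg&(Z>.01)&(Z<.017)).items():
    q=P[m][:,:2]; print(nm,m.sum(),cv2.minAreaRect((q*1000).astype(np.float32)),q.mean(0))
l=reg&(Z>.01)&(Z<.017)&(P[...,0]>.5235); print("lug",P[l].mean(0),l.sum())
```

```text
130 39 -16.438276631471428 [ 0.04985608 -0.01470639]
160 52 -16.503052490219982 [ 0.0498167  -0.01477559]
190 55 -16.646229650914538 [ 0.04980129 -0.01490531]
220 58 -16.51404774706818 [ 0.04973199 -0.01476527]
slot low -30.133856697544413 -6.259300334158115 -17.1030238914244 ring gap -30.129228743141393 -4.077414910623626
slot low -28.554325916068322 -7.972691195537224 -18.002902685675444 ring gap -27.7493035665848 -5.390918726898049
slot low -27.209617347307912 -8.441475838415178 -17.676243957790536 ring gap -26.79700808897127 -6.593495959948311
head 926 ((500.2301025390625, -29.435091018676758), (29.800148010253906, 29.491029739379883), 0.7897558212280273) [ 0.50052089 -0.0291155 ]
foot 405 ((505.7281799316406, -24.397550582885742), (54.93149948120117, 33.52886962890625), 4.007421970367432) [ 0.50700622 -0.0220675 ]
lug [ 0.5285963  -0.02944994  0.01355639] 84
```

The slot lies at about -16.8° in world (mark -16.5°, slot edges -17 to -18°). The ring centre is near (0.558, 0.206). Now I regrasp with the jaws along the lug axis and hover over the seat.

Run:
```python
from h import *
q=down(np.pi/2); x,y=0.5001,-0.0296
r.reach([x,y,0.14],q); command_gripper(0.06)
r.move_straight([x,y,0.0572],q,speed=0.12,max_force=12)
r.hold(0.2); s=r.read_state(); print(s["eef_pos"])
command_gripper(0.02,force=60)
s=r.read_state(); print(s["grip_width"],s["contact_force"],s["eef_pos"],s["time_s"])
r.move_straight([x,y,0.17],q,speed=0.15)
q=down(np.deg2rad(73.2))
r.reach([0.5579,0.2060,0.170],q); r.hold(0.4)
s=r.read_state(); print(s["grip_width"],s["contact_force"],s["eef_pos"],s["time_s"])
im,d,P=cloud("wrist",s);cv2.imwrite("pics/g.png",im[:,:,::-1]);np.savez("g.npz",im=im,P=P)
im,d,P=cloud("side");cv2.imwrite("pics/g2.png",cv2.resize(im[110:230,170:320,::-1],None,fx=5,fy=5,interpolation=cv2.INTER_CUBIC))
```

```text
[ 0.50053907 -0.02967612  0.05792883]
0.02950943594538067 [-1.19186571  0.78987099  5.2278988 ] [ 0.5002846  -0.02965539  0.05763892] 14.1667
0.028878846333499797 [-0.50378338 -0.18495389 -3.65346925] [0.55804565 0.20534725 0.17017473] 16.425
```

View pics/g.png

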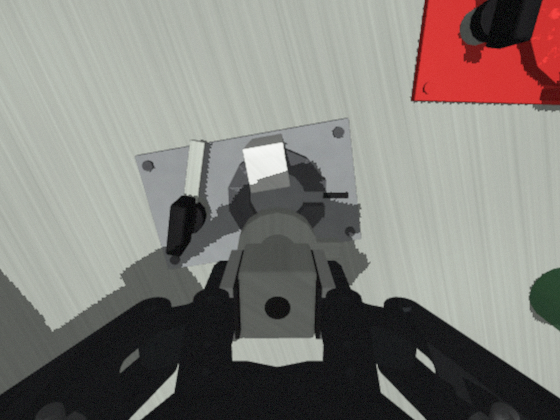

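View pics/g2.png

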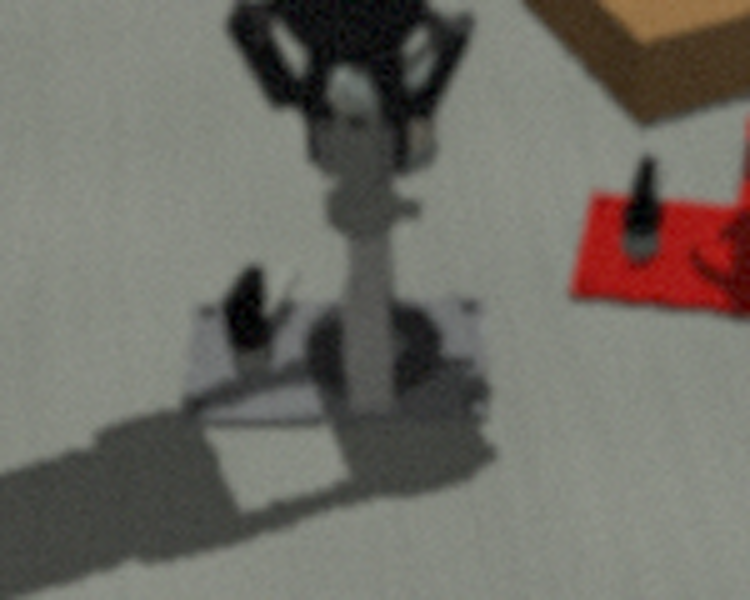

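The nozzle is held upright over the ring with its lug towards the mark. I'll check the pose noise and the offset between nozzle and seat in this view.

Run:
```python
from h import *
for i in range(6): r.hold(0.03); print(r.read_state()["eef_pos"].round(5))
z=np.load("g.npz");P=z["P"];im=z["im"];Z=P[...,2]
mop=lambda m,k:cv2.morphologyEx(m.astype(np.uint8),cv2.MORPH_OPEN,np.ones((k,k)))>0
U=np.mgrid[:420,:560]
for nm,m in dict(head=mop((Z>.15)&(Z<.19)&(U[0]>270)&(U[0]<340)&(U[1]>236)&(U[1]<322),3),
  yk=mop((Z>.08)&(Z<.088)&(U[0]<200)&(U[0]>130),3),
  knob=mop((Z>.060)&(Z<.07)&(U[1]<215)&(U[1]>150)&(U[0]<260),3)).items():
    q=P[m][:,:2]; print(nm,m.sum(),cv2.minAreaRect((q*1000).astype(np.float32)),np.median(Z[m]))
m=(Z>.1)&(Z<.14)&(U[0]<280)&(U[0]>200)&(U[1]>230)&(U[1]<320)
q=P[m]; print("foot",m.sum(),q.min(0),q.max(0),np.median(q[:,2]))
k=m&(abs(Z-np.median(q[:,2]))<.002); c=P[k][:,:2]
# outer arc circle fit radius 22
hull=cv2.convexHull((c*1000).astype(np.float32))[:,0]; print(cv2.minAreaRect(hull))
```

```text
[0.55797 0.20576 0.17011]
[0.55795 0.20582 0.17007]
[0.55793 0.2059  0.17006]
[0.55793 0.20594 0.17005]
[0.5579  0.20599 0.17003]
[0.5579  0.20602 0.17003]
head 5727 ((558.61376953125, 205.79136657714844), (30.612598419189453, 33.54647445678711), 72.41519927978516) 0.17833312726838357
yk 1853 ((562.5338134765625, 243.76754760742188), (29.316192626953125, 25.90093994140625), 83.05522918701172) 0.08380667021026268
knob 903 ((483.9072570800781, 215.86302185058594), (40.12044906616211, 12.065589904785156), 62.121116638183594) 0.0657352201814331
foot 2318 [0.53817008 0.1998365  0.11463489] [0.5817296  0.22767656 0.1382712 ] 0.12625243326540908
((561.9735107421875, 216.2450714111328), (21.61058807373047, 43.7552490234375), 73.51432037353516)
```

Run:
```python
from h import *
q=down(np.deg2rad(73.2))
r.move_straight([0.5579,0.2060,0.150],q,speed=0.05); r.hold(0.6)
s=r.read_state(); print(s["eef_pos"],s["contact_force"],s["time_s"])
im,d,P=cloud("wrist",s);cv2.imwrite("pics/h.png",im[:,:,::-1]);Z=P[...,2]
np.savez("hh.npz",im=im,P=P)
mop=lambda m,k:cv2.morphologyEx(m.astype(np.uint8),cv2.MORPH_OPEN,np.ones((k,k)))>0
U=np.mgrid[:420,:560]
a=np.deg2rad(-16.8);u=np.array([np.cos(a),np.sin(a)]);v=np.array([-u[1],u[0]])
C=s["eef_pos"][:2]
for nm,m in dict(head=mop((abs(Z-.1586)<.0025)&(U[0]>270)&(U[0]<345)&(U[1]>230)&(U[1]<325),3),
  foot=mop((abs(Z-.1066)<.0025)&(U[0]<280)&(U[0]>190)&(U[1]>230)&(U[1]<320),3)).items():
    p=P[m][:,:2]-C; a_,b_=p@u,p@v; print(nm,m.sum(),np.median(Z[m]),"u",np.percentile(a_,[.5,99.5]),"v",np.percentile(b_,[.5,99.5]))
b=np.deg2rad(-6.9);su=np.array([np.cos(b),np.sin(b)]);sv=np.array([-su[1],su[0]])
for nm,m in dict(yk=mop((Z>.08)&(Z<.088)&(U[0]<200)&(U[0]>100),3),knob=mop((Z>.060)&(Z<.07)&(U[1]<215)&(U[1]>130)&(U[0]<280),3)).items():
    p=P[m][:,:2]; rc=cv2.minAreaRect((p*1000).astype(np.float32)); e=np.array(rc[0])/1000-C; print(nm,rc, "rel TCP seat axes",e@su,e@sv)
```

```text
[0.55793135 0.20598778 0.15007033] [-0.55306557 -0.89877124 -2.81307033] 17.875
head 5258 0.15818746365281722 u [-0.01606794  0.01557499] v [-0.01406579  0.01531196]
foot 1826 0.10626754407216009 u [-0.02065151  0.02201753] v [0.00122788 0.02179094]
yk ((562.5442504882812, 243.91770935058594), (29.14215850830078, 26.00389289855957), 83.13394165039062) rel TCP seat axes 2.2713188876626268e-05 0.038209394716381795
knob ((483.8361511230469, 215.92413330078125), (39.903602600097656, 12.328803062438965), 62.44091033935547) rel TCP seat axes -0.07475227059097131 0.0009628243176553645
```

View pics/h.png

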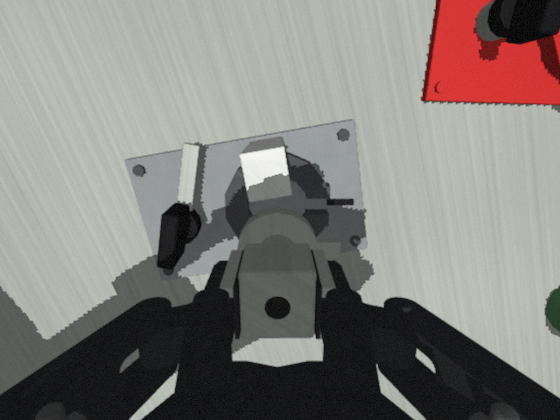

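By this view the ring lies about 0.6 mm in seat +y from the nozzle axis. I correct for that and descend with a low force stop.

Run:
```python
from h import *
q=down(np.deg2rad(73.2)); x,y=0.5580,0.2065
r.move_straight([x,y,0.147],q,speed=0.03); r.hold(0.4)
s=r.read_state(); print(s["eef_pos"],s["contact_force"])
for z in (0.135,0.110,0.088,0.076):
    h=r.move_straight([x,y,z],q,speed=0.03,max_force=6)
    s=r.read_state(); print(z,h,s["eef_pos"],s["contact_force"].round(2),s["torque"].round(2),s["time_s"])
    if h: break
```

```text
[0.55798701 0.20650938 0.14703737] [-0.62563799  0.19934961 -3.17544236]
0.135 False [0.55794807 0.20648059 0.13481196] [-0.47 -0.64 -4.02] [-0.02 -0.01 -0.01] 19.125
0.11 False [0.5581532  0.20655421 0.1101709 ] [-0.37  0.09 -3.61] [ 0.04 -0.02 -0.02] 20.1083
0.088 False [0.55813808 0.206529   0.08812859] [ 0.06  0.72 -3.64] [-0.02 -0.02 -0.04] 20.9917
0.076 False [0.55794952 0.20649802 0.07580921] [ 0.06  0.82 -4.01] [ 0.   -0.02  0.01] 21.5417
```

Run:
```python
from h import *
q=down(np.deg2rad(73.2)); x,y=0.5580,0.2065
h=r.move_straight([x,y,0.0635],q,speed=0.015,max_force=5)
s=r.read_state(); print(h,s["eef_pos"],s["contact_force"].round(2),s["torque"].round(3),s["grip_width"],s["time_s"])
```

```text
True [0.55787617 0.2064878  0.06563491] [-0.72  0.1   6.22] [-0.072  0.098 -0.065] 0.02924555875216288 22.2083
```

The foot stopped at underside height of about 8 mm, which is plate level, so the lug went straight into the slot. I release and check.

Run:
```python
from h import *
q=down(np.deg2rad(73.2)); x,y=0.5580,0.2065
command_gripper(0.05)
s=r.read_state(); print(s["contact_force"].round(2),s["grip_width"])
r.move_straight([x,y,0.17],q,speed=0.12)
r.reach([0.53,0.15,0.25],down(np.pi/2)); r.hold(.3)
s=r.read_state(); im,d,P=cloud("wrist",s);cv2.imwrite("pics/i.png",im[:,:,::-1]);Z=P[...,2]
print(s["time_s"])
np.savez("i.npz",im=im,P=P)
mop=lambda m,k:cv2.morphologyEx(m.astype(np.uint8),cv2.MORPH_OPEN,np.ones((k,k)))>0
for nm,lo,hi in (("head",.07,.077),("yk",.081,.088),("knob",.06,.0685)):
    n,l,st,c=cv2.connectedComponentsWithStats(mop((Z>lo)&(Z<hi)&(P[...,0]<.65)&(P[...,1]>.1),3).astype(np.uint8))
    for i in range(1,n):
        if st[i,4]>150: p=P[l==i]; print(nm,cv2.minAreaRect((p[:,:2]*1000).astype(np.float32)),np.median(p[:,2]))
```

```text
[ 0.13 -0.15  0.6 ] 0.049833394565616924
24.3667
head ((557.7822265625, 206.40553283691406), (30.0354061126709, 29.90882110595703), 73.74175262451172) 0.07371785788655044
yk ((562.5380249023438, 243.68569946289062), (29.030160903930664, 26.083948135375977), 83.20032501220703) 0.08368623271686655
yk ((553.4182739257812, 169.3607635498047), (29.179811477661133, 26.10047721862793), 83.82866668701172) 0.08375658720974627
knob ((483.57208251953125, 215.5586395263672), (40.0523796081543, 12.363168716430664), 62.383033752441406) 0.0657019662294048
```

View pics/i.png

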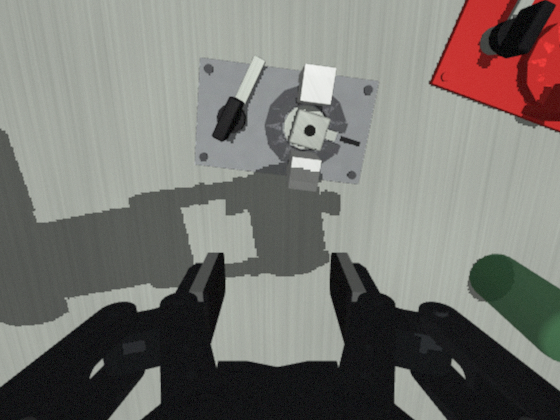

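The nozzle is home. Its head top is 73.7 mm above the bench (74 expected), about 0.2 mm off the ring axis, and the lug at (333,136) is in line with the mark. Next is the clamp.

Run:
```python
from h import *
q=down(np.deg2rad(62.4)); x,y=0.4834,0.2153
r.reach([x,y,0.14],q); command_gripper(0.035)
print(r.move_straight([x,y,0.063],q,speed=0.1,max_force=12)); r.hold(.2)
s=r.read_state(); print(s["eef_pos"],s["contact_force"].round(2))
command_gripper(0.0,force=40)
s=r.read_state(); print(s["grip_width"],s["contact_force"].round(2),s["torque"].round(3),s["joint_positions"].round(3))
j0=np.array(s["joint_positions"]); t0=s["torque"][2]
tot=0
while tot<1.26:
    tot+=0.15 if tot<1.0 else 0.04
    j=j0.copy(); j[5]+=tot; r.movej(j)
    s=r.read_state(); print(round(tot,2),s["joint_positions"][5].round(3)-j0[5].round(3),s["torque"].round(3),s["contact_force"].round(1),s["time_s"])
    if abs(s["torque"][2]-t0)>0.8 or np.linalg.norm(s["contact_force"])>25: print("stop");break
```

```text
False
[0.48374837 0.21541252 0.06362902] [-0.33 -0.62  0.15]
0.01110137619408295 [-1.07 -0.41  3.58] [-0.01   0.283 -0.056] [0.274 0.583 1.742 0.    0.817 0.756]
0.15 0.14600000000000002 [ 0.069  0.089 -0.06 ] [-1.1 -0.1  1.9] 27.0667
0.3 0.29400000000000004 [ 0.02   0.09  -0.071] [-0.9 -0.5  1.5] 27.3333
0.45 0.44300000000000006 [ 0.052  0.093 -0.005] [-0.1  0.2  1.9] 27.6
0.6 0.5920000000000001 [-0.006  0.097 -0.013] [0.  0.  1.5] 27.8667
0.75 0.742 [-0.006  0.217 -0.069] [-0.5  0.6  2.3] 28.1333
0.9 0.8919999999999999 [-0.018  0.148 -0.074] [-0.2  0.7  1.9] 28.4
1.05 1.042 [ 0.082  0.15  -0.009] [-0.5  0.9  2.3] 28.6667
1.09 1.085 [ 0.048  0.178 -0.05 ] [-0.9  0.8  1.8] 28.9167
1.13 1.127 [ 0.043  0.166 -0.086] [-1.   0.5  2.3] 29.1667
1.17 1.167 [ 0.048  0.212 -0.062] [-1.4 -0.   1.6] 29.4167
1.21 1.208 [ 0.149  0.23  -0.08 ] [-0.8  1.3  2.5] 29.6667
1.25 1.247 [0.137 0.235 1.031] [-1.1  0.2  2.2] 29.9167
stop
```

The stop was felt at 1.21 to 1.25 rad of turn, where it was expected. I release, back off and check.

Run:
```python
from h import *
s=r.read_state(); p=s["eef_pos"].copy(); 
command_gripper(0.035)
p[2]=0.16; r.move_straight(p,speed=0.1)
r.reach([0.53,0.13,0.25],down(np.pi/2)); r.hold(.4)
s=r.read_state(); im,d,P=cloud("wrist",s);cv2.imwrite("pics/j.png",im[:,:,::-1]);Z=P[...,2]
print(s["time_s"],s["contact_force"])
mop=lambda m,k:cv2.morphologyEx(m.astype(np.uint8),cv2.MORPH_OPEN,np.ones((k,k)))>0
for nm,lo,hi in (("head",.07,.077),("knob",.06,.0685)):
    n,l,st,c=cv2.connectedComponentsWithStats(mop((Z>lo)&(Z<hi)&(P[...,0]<.65)&(P[...,1]>.1),3).astype(np.uint8))
    for i in range(1,n):
        if st[i,4]>150: p=P[l==i]; print(nm,cv2.minAreaRect((p[:,:2]*1000).astype(np.float32)),np.median(p[:,2]))
im,d,P=cloud("scene");cv2.imwrite("pics/j2.png",im[:,:,::-1])
```

```text
33.45 [-0.06545367  0.85335808  0.45897253]
head ((557.8985595703125, 206.40948486328125), (29.9423828125, 30.064979553222656), 73.3718490600586) 0.07372014752244595
knob ((483.8815612792969, 215.54542541503906), (12.030359268188477, 39.278663635253906), 82.8947525024414) 0.06571903593287988
```

View pics/j.png

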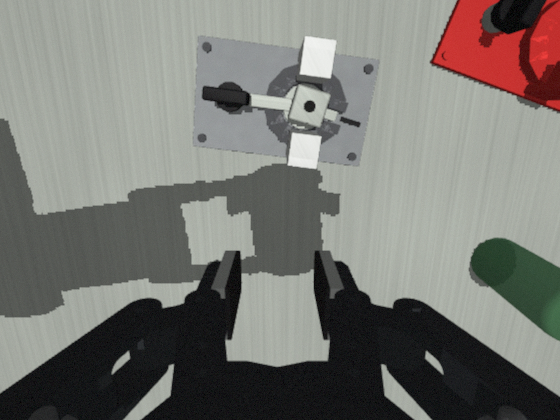

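View pics/j2.png

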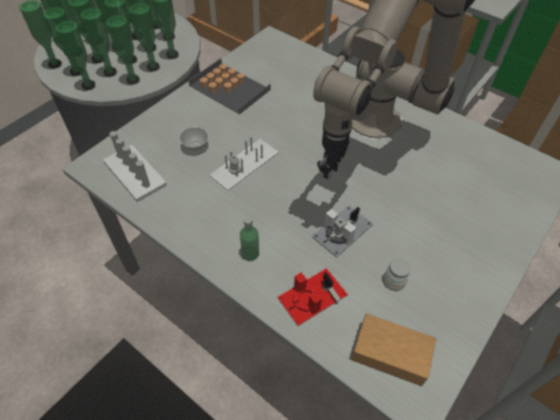

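The arm lies over the foot at (270,103), pointing at the ring's centre, with the knob bar at -7.1° against the seat's -6.9°. The nozzle hasn't moved and its lug at (333,115) is in line with the mark at (350,122). The other parts are where they were, and the robot is clear.

Run:
```python
from h import *
r.finish_job(); print(r.read_state()["time_s"])
```

```text
the job is handed in; nothing more can be done
the job is handed in; nothing more can be done
```

The nozzle is fitted in the grey seat with its lug in the slot at the mark, the clamp is closed over its foot, and the job is handed in. No verdict is reported.

**What I did:** I took the nozzle out of the rack and stood it on the open bench. I then took it again with the jaws along its lug axis and lowered it between the yokes with a force stop. I turned it to the slot angle measured from the mark and slot before lowering it, so the lug went straight in and no search turn was needed. After releasing it, I turned the knob clockwise until I felt the stop.

**Last checks, at about 33 s of the 72 s allowed:**
- **Nozzle:** its head top was 73.7 mm above the bench (74 mm means fully home). Its axis was within about 0.3 mm of the ring's, and the contact force at touchdown was about 9 N.
- **Clamp:** the knob bar pointed at -7.1° and the seat at -6.9°, so the clamp is at about 1.5 rad.
- **Surroundings:** the cone, bottle, jar, bowl and red look-alike looked unmoved in the last scene picture, and the robot was touching nothing.

**Disagreement:** camera estimates of the ring's position differed by up to 0.8 mm between views. I used a value in between, and the nozzle passed the yokes without contact. No check failed.

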